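# Clamp and punch on the desktop paper punch

## Task

A stack of prints is already lying in the electric paper punch. Clamp it by pressing the long bar key fully down for about half a second and letting it come back up, then punch it by pressing the large round key fully down for about half a second and letting it come back up too. Press one key at a time, and do not press the square key or the small round key.

Things in the scene. Friction and masses are not known exactly. Their poses are not given: they have to be found in the camera images.
- bar_top (a point): The long bar key, the clamp key: a light grey plastic rectangle 46 mm long (y), 20 mm wide. One of four keys in a row, 68 mm apart, in any order, on the fixed white punch (90 mm high). Sinks 6 mm straight down on a spring (1.5 N to start, 5 N at the bottom), pops back up. Point: centre of its top face, 12 mm above its 54 mm square black frame plate; moves with the key. z up, y along the row of keys.
- big_round_top (a point): The large round key, the punch key: a light grey plastic disc 40 mm in diameter. Sinks 6 mm straight down on a spring (1.5 N to start, 5 N at the bottom), pops back up. Point: centre of its top face, 12 mm above its 54 mm square black frame plate; moves with the key. z up, y along the row of keys.
- square_top (a point): The square key, not to be pressed: light grey plastic, 26 by 26 mm. Sinks 6 mm straight down on a spring (1.5 N to start, 5 N at the bottom), pops back up. Point: centre of its top face, 12 mm above its 54 mm square black frame plate; moves with the key. z up, y along the row of keys.
- small_round_top (a point): The small round key, not to be pressed: a light grey plastic disc 18 mm in diameter. Sinks 6 mm straight down on a spring (1.5 N to start, 5 N at the bottom), pops back up. Point: centre of its top face, 12 mm above its 54 mm square black frame plate; moves with the key. z up, y along the row of keys.

How it is judged:
On the way, in this order (a step that is already met when the one before it is completed fails the run):
1. the long bar key is pressed down, the large round key up (distance of bar_top from where it was at the start of the episode above 0.004 m and distance of big_round_top from where it was at the start of the episode below 0.002 m), for 0.2 s.
2. the long bar key is let up again (distance of each of bar_top, big_round_top from where it was at the start of the episode below 0.002 m), for 0.05 s.
3. the large round key is pressed down, the long bar key up (distance of big_round_top from where it was at the start of the episode above 0.004 m and distance of bar_top from where it was at the start of the episode below 0.002 m), for 0.2 s.
At the end, for the whole second after the job is handed in: the bar key and then the large round key have each been pressed at least 4 mm down for 0.2 s, and all four keys are back up (within 2 mm of where they began) (all of step 2 and distance of each of square_top, small_round_top from where it was at the start of the episode below 0.002 m); the robot touches nothing.
It fails at once if the square key is pressed (distance of square_top from where it was at the start of the episode above 0.003 m).
It fails at once if the small round key is pressed (distance of small_round_top from where it was at the start of the episode above 0.003 m).
It fails at once if the bar and the large round key are down together (distance of each of bar_top, big_round_top from where it was at the start of the episode above 0.003 m).
It also fails if it takes over 32 s, if anything falls off the work surface, if the arm or the gripper's body presses on something with over 40 N, if the wrist force passes 120 N, or if a joint passes its speed limit or range.

## Robot

A 7-joint arm with a two-finger parallel gripper is mounted at the origin on the work surface. World frame = base frame: x ahead of the robot, y to its left, z up, the work surface at z = 0. Lengths are in m, angles in rad, forces in N, time in s.
With the tool pointing down it reaches from about 0.425 to 0.925 m from the base axis. Payload 6.8 kg.
Tool frame: the origin (TCP) lies between the finger pads; the fingertips stand 17 mm ahead of it and the grasp point (between the pads) lies 2 mm behind it; x points along the fingers, y is the direction in which the jaws open and shut, and the axes are right-handed (so a half turn about x gives the same grasp; the last joint's range is limited). The gripper opens to 85 mm and grips with 20 to 120 N. Pads are 22 mm wide; open, the fingers measure 114 mm over their backs; the gripper's body (76 mm by 85 mm) begins 54 mm behind the grasp point. The pads swing forward as they close: fully open they stand 13 mm farther back than shut.
Start: joints at [1.196, 0.477, 0.022, 1.555, -0.011, 1.109, -0.083], TCP at [0.178, -0.651, 0.212] pointing down, gripper open.
Joint ranges: [-2.96, 2.96], [-0.34, 2.1], [-1.41, 1.46], [0.24, 2.44], [-1.37, 4.51], [0.17, 1.92], [-2.96, 2.96]. Speed limits (rad/s): [2.39, 2.39, 3.14, 3.14, 3.14, 3.14, 3.14].

## Interface

Orientations are given as a rotation vector (axis times angle).
In Python, from bench import r gives the robot as it stands. The module is installed in compiled form; this text tells all that it offers.
- The arm moves only by the tool apply_moves, never from a script. Its argument "increments" is text: rows parted by semicolons, each of 7 numbers parted by spaces: the finger opening in mm, from 0 to 85.4, then the shift along the tool's x, y, z normalised to -1 to 1, where 1 is 100 cm, then the turn, a rotation vector about the tool's x, y, z normalised to -1 to 1, where 1 is 0.12 rad. In form: gripper x y z wx wy wz; .... A call has exactly 8 rows; each row shifts and turns the commanded pose from where the row before left it, along the tool's axes as they then stand; what a row does not reach is not made up. A row lasts 1/10 s, in which the tool goes at most 50 mm and 8.59 degrees, less where a joint would pass 70% of its speed; a pose out of reach is approached as far as the arm can. A call with a number of a shift or a turn outside -1 to 1 is refused whole. A call with a gripper value outside its range is refused whole. The fingers move at their own pace and stop on an object; "squeeze" is the grip in N (left out, the last holds). Time passes only in rows, so rows that do not move let the fingers close, or fill a call up. It gives the time, the measured TCP pose, the force and the opening at its end, in the units of the state.
- r.get_obs(): the state, without advancing time (a new reading comes with each control period).
- r.grab_frame(name): name is "scene" or "top"; returns a dict with "color" (420x560x3 uint8, blue, green, red), "fx", "fy", "cx", "cy" (pixels), "origin" and "orientation" of the camera in the world. Camera axes: x right, y up, looking along -z (the intrinsics and any distortion apply to the point x, -y, -z); pixel columns grow to the right and rows downward; lengths in m; the calibration is good to about 2 mm. A picture is of the moment at which its call begins. There is no depth.
- r.hand_in(): hands the job in, once; it reports no verdict.
The state is a dict: "clock": time; "joints": joint angles; "qvel": joint speeds; "tau": joint torques, N m; "tcp_pos": TCP position; "orientation": TCP orientation; "contact_force": force on the tool from outside, world axes, zero at the start; "moment": the same for the moment, N m; "grip_width": finger opening in m.
Only numpy, scipy, OpenCV 4.12 (cv2) and the standard library are available. Lean on these libraries where they do the work, as an engineer would, in place of code of your own. Each camera call takes 0.05 s, during which the arm holds its last target. There are 200 camera calls.

## Working session

There is one attempt and no reset: what is moved stays moved. The work goes in short steps, Python scripts to look and compute and a tool call to move; the robot and the scene stay as the last step left them, time stands still between calls to the robot, and variables do not carry over. Pictures are saved under pics/ and viewed, about 8 in all and at most 12, crops included, and the job is handed in when it is done.

Besides the shell and the picture viewer there is one more tool, called after "Request:" as a command line: name --argument value ..., lists and objects as JSON in quotes. apply_moves: Moves the arm, as the interface text tells. Scaled input: -1 to 1 covers 100 cm each way for a shift and 0.12 rad each way for a turn. Its arguments: {"type":"object","properties":{"increments":{"type":"string"},"squeeze":{"type":"number"}},"required":["increments"]}

```bash
mkdir -p pics; python3 - <<'E'
from bench import r
import cv2,numpy as np
o=r.get_obs();print(o)
for n in("top","scene"):
    f=r.grab_frame(n);cv2.imwrite(f"pics/{n}0.png",f["color"]);print(n,{k:v for k,v in f.items() if k!="color"})
E
```

```text
{'clock': 0.0, 'joints': array([ 1.19591164,  0.47783789,  0.02236691,  1.55647236, -0.0114844 ,
        1.10926353, -0.08308047]), 'qvel': array([ 3.51649532e-04,  4.19133692e-04, -1.62753312e-04, -1.60618366e-04,
       -6.65408777e-04, -5.55455515e-04,  3.31606131e-05]), 'tau': array([-9.21432656e-04, -5.96444035e+01,  1.60764646e+00, -2.81191581e+01,
        1.24220521e-02,  9.43472085e-03, -1.51022005e-05]), 'tcp_pos': array([ 0.17774693, -0.65052538,  0.2112921 ]), 'orientation': array([ 2.07924386,  0.28099041, -2.08010283]), 'contact_force': array([-0.74689509, -0.13270551,  0.34314235]), 'moment': array([ 0.06508451,  0.01511276, -0.00017851]), 'grip_width': 0.0855282665867772}
top {'fx': 417.147941923608, 'fy': 417.147941923608, 'cx': 282.7733669723762, 'cy': 205.75359082021984, 'origin': array([0.51592725, 0.07433995, 0.90576055]), 'orientation': array([ 0.03172093, -0.06151394, -1.59400866])}
scene {'fx': 503.4102146697875, 'fy': 503.4102146697875, 'cx': 282.3976813386236, 'cy': 207.26778655636303, 'origin': array([ 0.95685421, -0.48009187,  0.6579133 ]), 'orientation': array([0.88771395, 0.27036485, 0.60032428])}
```

View pics/top0.png

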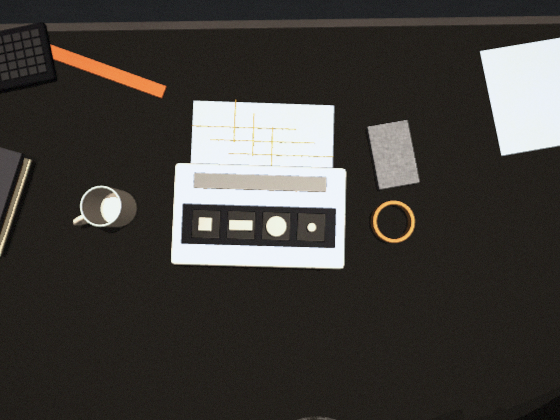

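View pics/scene0.png

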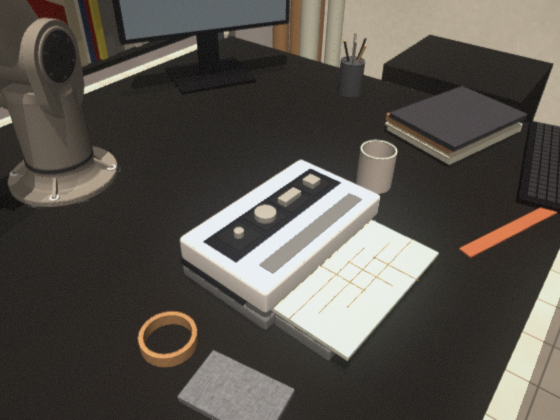

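Both views show the row in the order square (205,224), bar (241,225), large round (276,226), small round (312,227), as seen from above. The left of the top image is +y. Next I triangulate the keys.

```bash
cat > h.py <<'E'
import cv2,numpy as np
from scipy.spatial.transform import Rotation as R
def blobs(img,box,a):
    x0,y0,x1,y1=box; c=img[y0:y1,x0:x1].min(2)
    _,_,s,ce=cv2.connectedComponentsWithStats((c>110).astype(np.uint8))
    return [(ce[i]+[x0,y0],s[i,4],s[i,2:4]) for i in range(1,len(s)) if a[0]<s[i,4]<a[1]]
def ray(f,p):
    d=R.from_rotvec(f["orientation"]).apply([(p[0]-f["cx"])/f["fx"],-(p[1]-f["cy"])/f["fy"],-1]);return f["origin"],d
def atz(f,p,z):
    o,d=ray(f,p);return o+d*(z-o[2])/d[2]
def tri(fs,ps):
    A=np.zeros((3,3));b=np.zeros(3)
    for f,p in zip(fs,ps):
        o,d=ray(f,p);d=d/np.linalg.norm(d);M=np.eye(3)-np.outer(d,d);A+=M;b+=M@o
    return np.linalg.solve(A,b)
E
python3 - <<'E'
from bench import r
from h import *
t=r.grab_frame("top");s=r.grab_frame("scene")
B=sorted(blobs(t["color"],(186,208,332,245),(15,900)),key=lambda b:b[0][0])
for b in B: print(b,atz(t,b[0],.102).round(4))
sp=[(312,179),(290,195),(265,212),(239,231)]
for b,q in zip(B,sp): print(tri([t,s],[b[0],q]).round(4),atz(s,q,.102).round(4))
p=[atz(t,b[0],.102) for b in B];print(np.linalg.norm(np.diff(p,axis=0),axis=1))
o=r.get_obs();M=R.from_rotvec(o["orientation"]).as_matrix();print(M.round(3))
E
```

```text
(array([200.12121212, 243.93939394]), np.int32(33), array([31,  2], dtype=int32)) [0.4939 0.2185 0.102 ]
(array([204.63829787, 223.58510638]), np.int32(188), array([14, 14], dtype=int32)) [0.5326 0.2093 0.102 ]
(array([240.64919355, 224.71774194]), np.int32(248), array([24, 11], dtype=int32)) [0.5287 0.1404 0.102 ]
(array([275.94460641, 225.83090379]), np.int32(343), array([21, 21], dtype=int32)) [0.525  0.0726 0.102 ]
(array([311.36764706, 226.79411765]), np.int32(68), array([10,  9], dtype=int32)) [0.5215 0.0044 0.102 ]
[0.5049 0.2304 0.0813] [0.5316 0.214  0.102 ]
[0.5164 0.2008 0.0671] [0.5285 0.1446 0.102 ]
[0.5118 0.128  0.0663] [0.5233 0.0756 0.102 ]
[0.508  0.0568 0.0638] [0.5206 0.0074 0.102 ]
[0.03976525 0.06903969 0.06785674 0.0682831 ]
[[-0.     0.264 -0.965]
 [ 0.001 -0.965 -0.264]
 [-1.    -0.001  0.   ]]
```

Request:
apply_moves --increments "0 0 -0.03 -0.039 0 0 0;0 0 -0.03 -0.039 0 0 0;0 0 -0.03 -0.039 0 0 0;0 0 -0.03 -0.039 0 0 0;0 0 -0.03 -0.039 0 0 0;0 0 -0.03 -0.039 0 0 0;0 0 -0.03 -0.039 0 0 0;0 0 -0.03 -0.039 0 0 0" --squeeze 40

```text
clock: 1.0
tcp_pos: [0.4165, -0.3356, 0.2124]
orientation: [2.079, 0.279, -2.079]
contact_force: [0.1, -1.7, 0.4]
grip_width: -0.0
```

Request:
apply_moves --increments "0 0 -0.043 -0.023 0 0 0;0 0 -0.043 -0.023 0 0 0;0 0 -0.043 -0.023 0 0 0;0 0 -0.043 -0.023 0 0 0;0 0 -0.043 -0.023 0 0 0;0 0 -0.043 -0.023 0 0 0;0 0 -0.043 -0.023 0 0 0;0 0 -0.043 -0.023 0 0 0"

```text
clock: 1.8
tcp_pos: [0.5025, 0.0447, 0.2125]
orientation: [2.079, 0.278, -2.079]
contact_force: [1.5, -0.1, -0.3]
grip_width: -0.0
```

Request:
apply_moves --increments "0 0 -0.043 -0.025 0 0 0;0 0 -0.043 -0.025 0 0 0;0 0 0 0 0 0 0;0 0.02 0 0 0 0 0;0 0.02 0 0 0 0 0;0 0.02 0 0 0 0 0;0 0 0 0 0 0 0;0 0 0 0 0 0 0"

```text
clock: 2.6
tcp_pos: [0.5279, 0.1387, 0.1525]
orientation: [2.078, 0.279, -2.08]
contact_force: [0.4, -0.6, 0.1]
grip_width: 0.0001
```

```bash
python3 - <<'E'
from bench import r
from h import *
o=r.get_obs();print(o["tcp_pos"],o["contact_force"])
s=r.grab_frame("scene");cv2.imwrite("pics/s1.png",cv2.resize(s["color"][100:300,160:420],None,fx=3,fy=3))
t=o["tcp_pos"]-[0,0,.017]
v=R.from_rotvec(s["orientation"]).inv().apply(t-s["origin"]);print("tip px",s["cx"]-s["fx"]*v[0]/v[2],s["cy"]+s["fy"]*v[1]/v[2])
E
```

```text
[0.52791551 0.13872625 0.15245942] [ 0.40237785 -0.57817222  0.11050817]
tip px 288.3880516117449 181.56082544295583
```

View pics/s1.png

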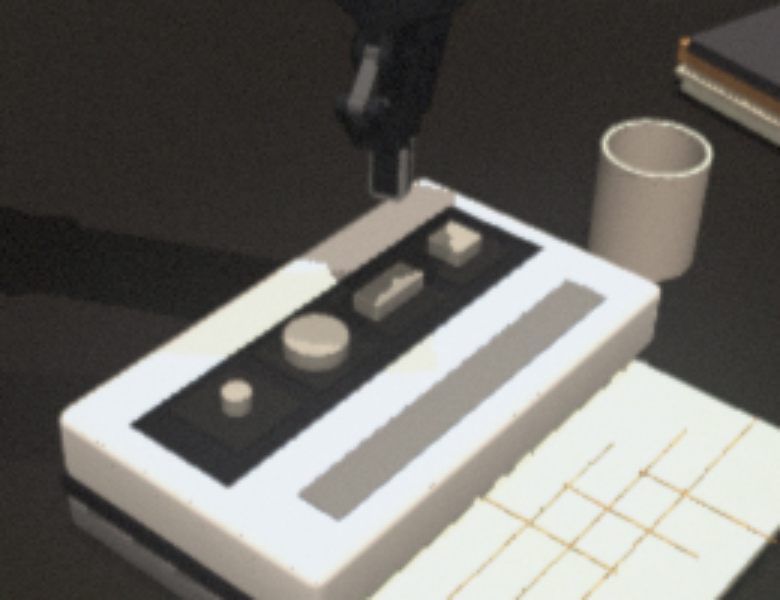

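The fingertips are at about px (291,164), against a prediction of (288,182). They look higher or further away than the reading implies, so I'm checking this before I press. The triangulation above was also wrong: a spurious blob shifted the pairs.

```bash
python3 - <<'E'
from bench import r
from h import *
t=cv2.imread("pics/top0.png");T=r.grab_frame("top");S=r.grab_frame("scene")
B=[(204.6,223.6),(240.6,224.7),(275.9,225.8),(311.4,226.8)]
s0=cv2.imread("pics/scene0.png")
sp=[(160+455/3,100+238/3),(160+390/3,100+284/3),(160+316/3,100+335/3),(160+236/3,100+388/3)]
for b,q in zip(B,sp):
    x=tri([T,S],[b,q]);print(x.round(4),atz(S,q,.102).round(4))
tip=(290.7,164)
for z in(.12,.135,.15,.16,.165,.17):print(z,atz(S,tip,z).round(3))
cv2.imwrite("pics/t1.png",cv2.resize(T["color"][140:300,150:370],None,fx=3.5,fy=3.5))
E
```

```text
[0.533  0.2094 0.1043] [0.5317 0.2126 0.102 ]
[0.5297 0.1409 0.1054] [0.5279 0.1455 0.102 ]
[0.5254 0.0731 0.1053] [0.5232 0.0767 0.102 ]
[0.5217 0.0051 0.1078] [0.5174 0.0104 0.102 ]
0.12 [0.483 0.209 0.12 ]
0.135 [0.497 0.19  0.135]
0.15 [0.51 0.17 0.15]
0.16 [0.519 0.158 0.16 ]
0.165 [0.523 0.151 0.165]
0.17 [0.527 0.145 0.17 ]
```

View pics/t1.png

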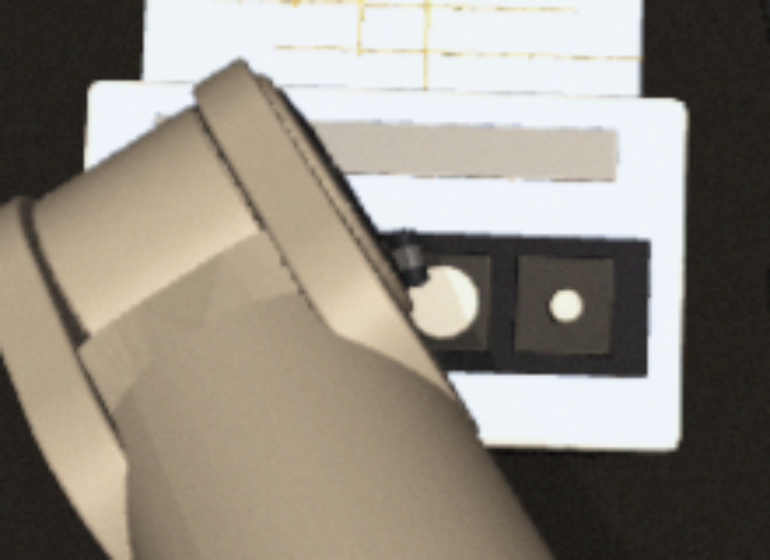

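Request:
apply_moves --increments "0 0.005 0 0 0 0 0;0 0.005 0 0 0 0 0;0 0.005 0 0 0 0 0;0 0.005 0 0 0 0 0;0 0 0 0 0 0 0;0 0 0 0 0 0 0;0 0 0 0 0 0 0;0 0 0 0 0 0 0"

```text
clock: 3.55
tcp_pos: [0.5282, 0.1392, 0.1325]
orientation: [2.079, 0.279, -2.078]
contact_force: [-0.7, -0.8, 0.3]
grip_width: 0.0001
```

```bash
python3 - <<'E'
from bench import r
from h import *
o=r.get_obs();print(o["tcp_pos"],o["contact_force"],o["grip_width"])
s=r.grab_frame("scene");cv2.imwrite("pics/s2.png",cv2.resize(s["color"][120:220,230:350],None,fx=6,fy=6,interpolation=cv2.INTER_CUBIC))
E
```

```text
[0.52819401 0.13919218 0.13253275] [-0.72738935 -0.78545848  0.32445451] 0.00010768701908118379
```

View pics/s2.png

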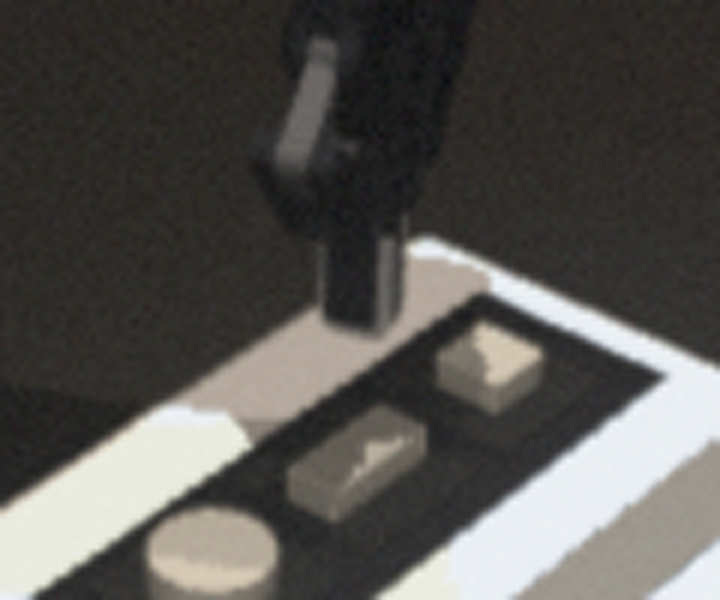

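```bash
python3 - <<'E'
from bench import r
from h import *
T=r.grab_frame("top");S=r.grab_frame("scene")
cv2.imwrite("pics/t2.png",cv2.resize(T["color"][180:260,200:310],None,fx=7,fy=7,interpolation=cv2.INTER_CUBIC))
for top in((267,213),(268,218),(266,208)):
  for sc in((282,133),(276,135),(284,118)): 
    x=tri([T,S],[top,sc]);print(top,sc,x.round(3))
for z in (.1155,.125,.135,.145):print(atz(S,(289.2,174.2),z).round(3))
E
```

```text
(267, 213) (282, 133) [0.545 0.088 0.264]
(267, 213) (276, 135) [0.541 0.085 0.261]
(267, 213) (284, 118) [0.545 0.088 0.29 ]
(268, 218) (282, 133) [0.54  0.088 0.262]
(268, 218) (276, 135) [0.536 0.086 0.258]
(268, 218) (284, 118) [0.541 0.089 0.288]
(266, 208) (282, 133) [0.55  0.087 0.266]
(266, 208) (276, 135) [0.546 0.084 0.263]
(266, 208) (284, 118) [0.55  0.088 0.292]
[0.498 0.183 0.116]
[0.506 0.172 0.125]
[0.515 0.16  0.135]
[0.523 0.147 0.145]
```

View pics/t2.png

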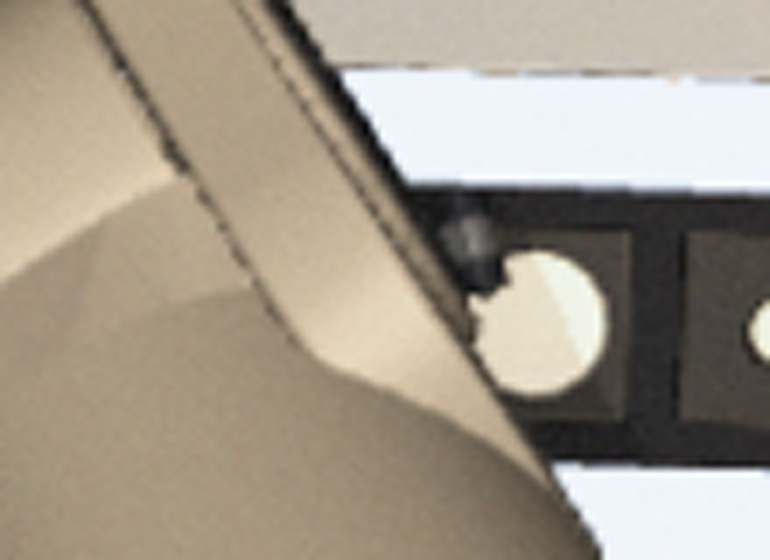

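The linkage triangulates to TCP + 54 mm along the tool's y, so the horizontal position is right. Only the tip height is in doubt: the picture puts the tips about 10 mm above the TCP height rather than 17 mm below. I'll go down in small steps and watch the force.

Request:
apply_moves --increments "0 0.003 0 0 0 0 0;0 0.003 0 0 0 0 0;0 0.003 0 0 0 0 0;0 0.003 0 0 0 0 0;0 0 0 0 0 0 0;0 0 0 0 0 0 0;0 0 0 0 0 0 0;0 0 0 0 0 0 0"

```text
clock: 4.5
tcp_pos: [0.5282, 0.1392, 0.1204]
orientation: [2.079, 0.279, -2.079]
contact_force: [0.2, 1.0, 0.1]
grip_width: -0.0
```

Request:
apply_moves --increments "0 0.002 0 0 0 0 0;0 0.002 0 0 0 0 0;0 0 0 0 0 0 0;0 0 0 0 0 0 0;0 0 0 0 0 0 0;0 0 0 0 0 0 0;0 0 0 0 0 0 0;0 0 0 0 0 0 0"

```text
clock: 5.3
tcp_pos: [0.528, 0.1391, 0.1163]
orientation: [2.079, 0.279, -2.079]
contact_force: [0.3, -0.6, -0.6]
grip_width: -0.0001
```

```bash
python3 - <<'E'
from bench import r
from h import *
o=r.get_obs();print(o["tcp_pos"],o["contact_force"])
s=r.grab_frame("scene");cv2.imwrite("pics/s3.png",cv2.resize(s["color"][120:220,230:350],None,fx=6,fy=6,interpolation=cv2.INTER_CUBIC))
E
```

```text
[0.52803365 0.13910925 0.11632696] [ 0.27342639 -0.55146904 -0.558431  ]
```

View pics/s3.png

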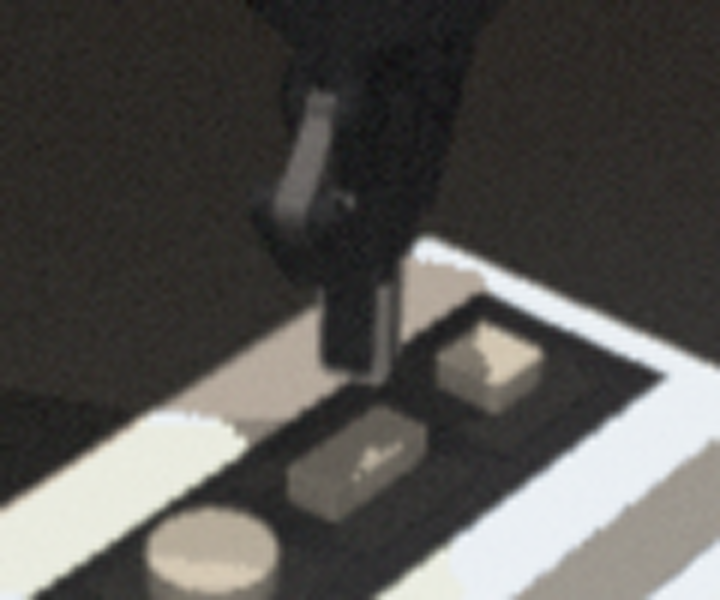

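The tip is at crop (352,372) and the bar top at (358,445). At 2.9 px/mm that leaves about 25 mm, and the tips really are high.

Request:
apply_moves --increments "0 0.004 0 0 0 0 0;0 0.004 0 0 0 0 0;0 0.004 0 0 0 0 0;0 0.004 0 0 0 0 0;0 0 0 0 0 0 0;0 0 0 0 0 0 0;0 0 0 0 0 0 0;0 0 0 0 0 0 0"

```text
clock: 6.15
tcp_pos: [0.5282, 0.1392, 0.1005]
orientation: [2.079, 0.279, -2.078]
contact_force: [-0.2, 0.9, -0.5]
grip_width: -0.0001
```

```bash
python3 - <<'E'
from bench import r
from h import *
o=r.get_obs();print(o["tcp_pos"],o["contact_force"])
s=r.grab_frame("scene");cv2.imwrite("pics/s4.png",cv2.resize(s["color"][150:220,240:340],None,fx=7,fy=7,interpolation=cv2.INTER_CUBIC))
E
```

```text
[0.52819616 0.13917113 0.10050424] [-0.16137196  0.86722917 -0.53701808]
```

View pics/s4.png

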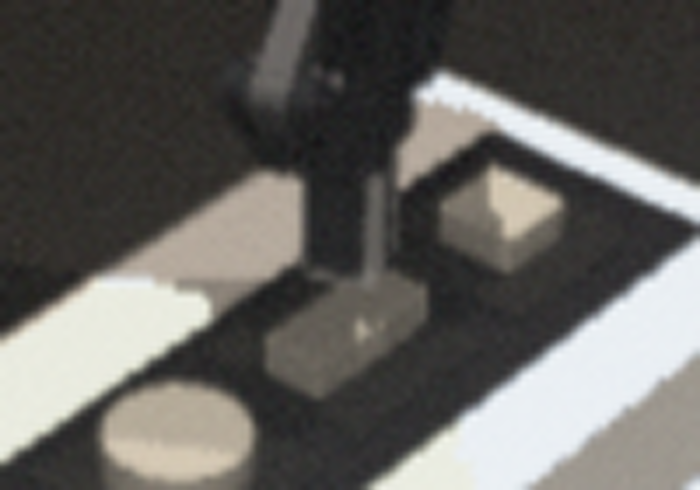

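Request:
apply_moves --increments "0 0.003 0 0 0 0 0;0 0.003 0 0 0 0 0;0 0.003 0 0 0 0 0;0 0.003 0 0 0 0 0;0 0 0 0 0 0 0;0 0 0 0 0 0 0;0 0 0 0 0 0 0;0 0 0 0 0 0 0"

```text
clock: 7.0
tcp_pos: [0.528, 0.1391, 0.0883]
orientation: [2.079, 0.279, -2.079]
contact_force: [0.3, -0.3, -0.1]
grip_width: -0.0001
```

Request:
apply_moves --increments "0 0.001 0 0 0 0 0;0 0.001 0 0 0 0 0;0 0.001 0 0 0 0 0;0 0 0 0 0 0 0;0 0 0 0 0 0 0;0 0 0 0 0 0 0;0 0 0 0 0 0 0;0 0 0 0 0 0 0"

```text
clock: 7.8
tcp_pos: [0.5281, 0.1392, 0.0854]
orientation: [2.079, 0.279, -2.079]
contact_force: [-0.3, -0.1, 2.6]
grip_width: 0.0004
```

Contact at 2.6 N. I'm pressing down to the bottom now.

Request:
apply_moves --increments "0 0.002 0 0 0 0 0;0 0.0015 0 0 0 0 0;0 0.001 0 0 0 0 0;0 0 0 0 0 0 0;0 0 0 0 0 0 0;0 0 0 0 0 0 0;0 0 0 0 0 0 0;0 0 0 0 0 0 0"

```text
clock: 8.6
tcp_pos: [0.5282, 0.1392, 0.0819]
orientation: [2.079, 0.278, -2.078]
contact_force: [-4.3, -2.9, 15.8]
grip_width: -0.0001
```

At 15.8 N the bar key is on its stop and has been held for about 0.5 s. Next I lift, then shift to the large round key.

Request:
apply_moves --increments "0 -0.01 0 0 0 0 0;0 -0.015 0 0 0 0 0;0 0 0 0 0 0 0;0 0 0 0 0 0 0;0 0 0.021 0.007 0 0 0;0 0 0.021 0.007 0 0 0;0 0 0.021 0.007 0 0 0;0 0 0 0 0 0 0"

```text
clock: 9.4
tcp_pos: [0.5236, 0.0687, 0.1048]
orientation: [2.078, 0.272, -2.083]
contact_force: [-0.3, -1.2, -0.4]
grip_width: -0.0001
```

```bash
python3 - <<'E'
from bench import r
from h import *
o=r.get_obs();print(o["tcp_pos"],o["contact_force"])
s=r.grab_frame("scene");cv2.imwrite("pics/s5.png",cv2.resize(s["color"][150:250,220:340],None,fx=6,fy=6,interpolation=cv2.INTER_CUBIC))
E
```

```text
[0.52356328 0.06871884 0.10477784] [-0.2796011  -1.21722517 -0.4192535 ]
```

View pics/s5.png

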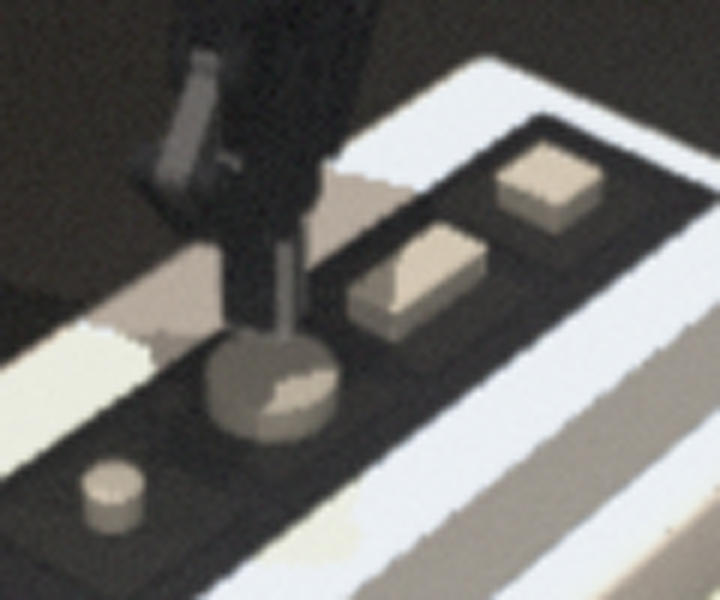

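The bar key is back up and the tip stands above the large round key. Next I descend and press.

Request:
apply_moves --increments "0 0.005 0 0 0 0 0;0 0.005 0 0 0 0 0;0 0.005 0 0 0 0 0;0 0.002 0 0 0 0 0;0 0 0 0 0 0 0;0 0 0 0 0 0 0;0 0 0 0 0 0 0;0 0 0 0 0 0 0"

```text
clock: 10.25
tcp_pos: [0.5245, 0.0727, 0.089]
orientation: [2.079, 0.279, -2.079]
contact_force: [0.3, -0.2, -0.0]
grip_width: 0.0001
```

Request:
apply_moves --increments "0 0.003 0 0 0 0 0;0 0.003 0 0 0 0 0;0 0.002 0 0 0 0 0;0 0 0 0 0 0 0;0 0 0 0 0 0 0;0 0 0 0 0 0 0;0 0 0 0 0 0 0;0 0 0 0 0 0 0"

```text
clock: 11.05
tcp_pos: [0.5249, 0.0728, 0.082]
orientation: [2.08, 0.278, -2.078]
contact_force: [-4.3, -0.5, 14.4]
grip_width: -0.0003
```

The large round key is bottomed at 14.4 N and held for about 0.5 s. Now I lift clear.

Request:
apply_moves --increments "0 -0.01 0 0 0 0 0;0 -0.02 0 0 0 0 0;0 -0.03 0 0 0 0 0;0 -0.03 0 0 0 0 0;0 0 0 0 0 0 0;0 0 0 0 0 0 0;0 0 0 0 0 0 0;0 0 0 0 0 0 0"

```text
clock: 11.85
tcp_pos: [0.5234, 0.0726, 0.1695]
orientation: [2.076, 0.279, -2.081]
contact_force: [0.0, -0.2, -1.0]
grip_width: -0.0
```

```bash
python3 - <<'E'
from bench import r
from h import *
o=r.get_obs();print(o["tcp_pos"],o["contact_force"],abs(o["qvel"]).max())
s=r.grab_frame("scene");cv2.imwrite("pics/s6.png",cv2.resize(s["color"][120:250,210:340],None,fx=4.6,fy=4.6,interpolation=cv2.INTER_CUBIC))
E
```

```text
[0.5234494  0.07256771 0.16951079] [ 0.04153753 -0.19315503 -0.99716708] 0.005554377920094843
```

View pics/s6.png

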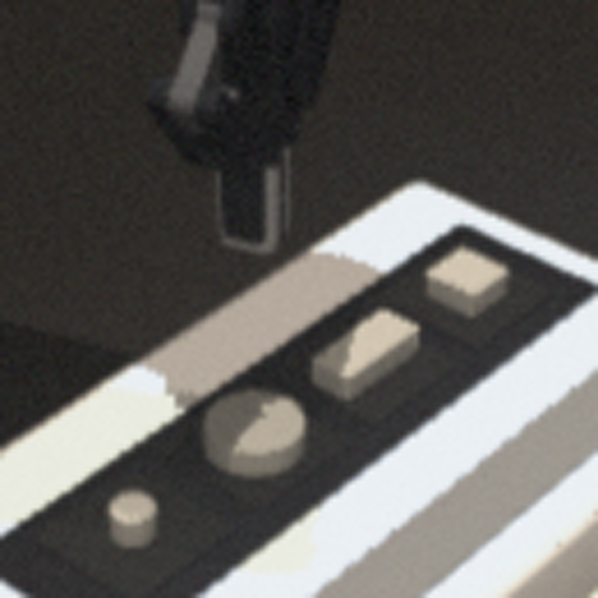

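All four keys are up and the gripper is well clear, so I'm handing in.

```bash
python3 -c "
from bench import r
print(r.hand_in())"
```

```text
the job is handed in; nothing more can be done
None
```

I pressed the bar key and then the large round key, each to its stop for about 0.5 s, using the closed fingertips. I handed the job in at about 12 s of the 32 s allowed; the hand-in gives no verdict.

- **Bar key:** it bottomed at 15.8 N with the TCP at z = 0.082. A picture before the second press showed it back up.
- **Large round key:** it bottomed at 14.4 N at the same height. The last picture shows all four keys up and the gripper about 80 mm clear, with the force reading about 1 N, which is within the noise.
- **Other keys:** I aimed for the centres of the two keys and stayed clear of the square and small round keys.
- **Disagreement:** the fingertips did not stand 17 mm ahead of the TCP as stated. The pictures, and then contact at a TCP height of about 0.087, put them some 15–20 mm behind it. I therefore set the press depth by force and by the pictures.
- **Mistake corrected:** my first triangulation paired the wrong points because of a stray blob. Redone, it put the key tops at 0.104–0.108 m, which fits the given sizes.

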